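# Load a strut rail in a welding jig and pin its hidden nut strip by feel

## Robot

A 7-joint arm with a two-finger parallel gripper is mounted at the origin on the work surface. World frame = base frame: x ahead of the robot, y to its left, z up, the work surface at z = 0. Lengths are in mm, angles in degrees, forces in N, time in s.
With the tool pointing down it reaches from about 350 to 900 mm from the base axis. Payload 8.1 kg.
Tool frame: the origin (TCP) lies midway between the tips of the shut fingers; the grasp point (between the pads) lies 19 mm behind it (ctrl.grip_point_offset is the z of the grasp point in the tool frame, in mm); z points along the fingers, y is the direction in which the jaws open and shut (so a half turn about z gives the same grasp; the last joint's range is limited). The gripper opens to 92 mm and grips with 3 to 60 N. Pads are 19 mm wide; open, the fingers measure 130 mm over their backs; the gripper's body (75 mm by 190 mm) begins 47 mm behind the grasp point.
Start: joints at [61.215, 24.895, 1.432, 90.138, -0.665, 64.973, -4.303], TCP at [243.25, -575.735, 226.742] pointing down, gripper open.
Joint ranges: [-149.89, 149.89], [-25.12, 119.58], [-72.63, 75.52], [4.76, 147.25], [-75.54, 255.54], [6.69, 114.76], [-157.13, 157.13]. Speed limits (degrees/s): [127.2, 127.2, 172.46, 172.46, 180, 180, 180].

## Interface

Orientations are given as a 3x3 rotation matrix whose columns are the frame's x, y, z axes.
In Python, from bench import ctrl gives the robot as it stands.
- The arm moves only by the shell command python3 -m inch 'ROWS'. ROWS is JSON, a list that holds one entry, the list of rows, each a list of 7 numbers: the opening, from 0 (shut) to 1 (fully open), then the shift along the tool's x, y, z in mm, then the turn, a rotation vector about the tool's x, y, z in degrees. In form: [[[hand, dx, dy, dz, ax, ay, az], ...]]. A call has 1 to 5 rows; each row is the pose to reach, as a shift and turn from the pose commanded when the call began, along the tool's axes at that moment; what a row does not reach only later rows make up. A row lasts 1/8 s, in which the tool goes at most 62.5 mm and 10.7 degrees, less where a joint would pass 70% of its speed; a pose out of reach is approached as far as the arm can. A call with a gripper value outside its range is refused whole. The fingers move at their own pace and stop on an object; the grip force is fixed at half the most. Time passes only in rows, so rows that repeat a pose let the fingers close. It gives the time, the measured TCP pose, the force and the opening at its end, in the units of the state.
- ctrl.get_state(): the state, without advancing time (a new reading comes with each control period).
- ctrl.snapshot(name): name is "scene" or "side" or "wrist"; returns the picture (480x640x3 uint8, blue, green, red); there is no depth.
- ctrl.camera_params(name): a dict with "camera_matrix" (3x3 intrinsics, pixels), "rvec" (rotation vector, rad) and "tvec" (3), from world to camera coordinates, as OpenCV has them. Camera axes: x right, y down, z forward; pixel columns grow to the right and rows downward; lengths in mm; the calibration is good to about 2 mm. A picture is of the moment at which its call begins: read the wrist's pose just before it. camera_params takes no time and is no camera call; for the wrist camera it gives the pose at the moment of the call.
- ctrl.finish_job(): hands the job in, once; it reports no verdict.
The state is a dict: "t": time; "q": joint angles; "dq": joint speeds; "tau": joint torques, N m; "eef_pos": TCP position; "tcp_rot": TCP orientation; "contact_force": force on the tool from outside, world axes, zero at the start; "torque": the same for the moment, N m; "opening": opening from 0.0 (shut) to 1.0 (fully open).
Only numpy, scipy, OpenCV 4.12 (cv2) and the standard library are available. Lean on these libraries where they do the work, as an engineer would, in place of code of your own. Each camera call takes 0.05 s, during which the arm holds its last target. There are 200 camera calls.

## Task

Slide the strut rail all the way in under the bridge of the welding jig until it is hard against the end stop. Then take the round-headed hold-down pin from the wooden block, put it down through the bridge's slot, feel along the hidden nut strip in the rail for its hole, and drop the pin fully home so that its collar sits on the bridge. Let go of it, and leave the other two bolts, the bar ends and the pliers where they are.

Things in the scene. Friction and masses are not known exactly. Their poses are not given: they have to be found in the camera images.
- slot (a point): Welding jig, fixed; place and heading vary. Middle of the slot in the jig's bridge, at the bridge's top face, 74 mm above the bench. x (level) is the loading direction, away from the robot, y across, z up. From here the bridge, a dark 20 mm thick plate, spans x -85 to 50, y -50 to 50 mm. The slot goes right through it, 14 mm wide, x -34 to 34 mm. The tunnel below is 43 mm wide and 44 mm high
- stop (a point): Middle of the face of the jig's end stop (faces -x), 90 mm beyond the slot's middle, 30 mm above the bench; axes as the slot's. The stop is 58 mm high. The jig's grey steel base plate, 10 mm thick, spans x -195 to 125, y -95 to 95 mm from the slot's middle. An open toggle clamp stands on it at about x 22, y 74 mm from the slot's middle, its top 117 mm above the bench
- rail_end (a point): Centre of the near end (towards the robot, shut by a flush black cap) of the strut rail, 30.5 mm up; axes as the slot's. A loose metal C-channel, open side up, 210 mm long, 41 wide, 41 high, about 0.75 kg; covers close its top except 76 mm at the nut strip. It lies on the base plate, part way into the tunnel, near end 60 to 85 mm outside the bridge. Home it is 120 mm before the slot's middle
- rail: The same rail; origin under it, 120 mm from its near end, x along it: below the slot's middle when the rail is home. Inside lies a flat steel nut strip, sprung (14 N shifts it), moving with the rail and closing all below the slot; top face 26 mm below the bridge's top. Its one through-hole, 13 mm, 1 mm bevel, on the centre line, is out of sight and anywhere from x = -22 to 22 mm; hollow below
- pin_grip (a point): Middle of the head of the hold-down pin, a loose steel pin of 0.16 kg with a tall ribbed round head, 28 mm across, 40 mm high; z up along the pin. The flat underside of its 24 mm collar is 26 mm below this point. It stands upright in one of the pin block's holes, this point 86 mm above the bench. Home in the jig this point is 26 mm above the bridge's top; with the nose on the nut strip, 54 mm
- pin_nose (a point): Lower end of the same pin, 80 mm below the middle of its head. The shank is 10 mm across and reaches 54 mm below the collar; its last 5 mm taper to 6 mm across at this end
- pin_block: Fixed upright wooden block, origin at the middle of its underside, 70 mm (x) by 190 mm (y) by 60 mm high, with three 13 mm through-holes on its y axis at y = -60, 0 and +60 mm. They hold the hold-down pin, the hex bolt and the T-bolt, in any order
- hex_bolt: Bystander, loose: hex-headed bolt standing in the pin block, origin at the lower end of its shank (10 mm above the bench); head 28 mm across, its top 76 mm above the bench. Leave it
- tee_bolt: Bystander, loose: bolt with a T-bar 64 mm long standing in the pin block, origin at the lower end of its shank (10 mm above the bench); its top 88 mm above the bench. Leave it
- block_a: Bystander, loose: steel bar end 70 by 25 by 25 mm lying on the jig's base plate beside the rail's near end, origin at the middle of its underside, long way along x. Leave it
- block_b: Bystander, loose: dark steel bar end 50 by 30 by 18 mm lying on the jig's base plate on the other side of the rail's near end, origin at the middle of its underside. Leave it
- pliers: Bystander, loose: pliers lying on the bench near the pin block, 180 mm long along x (jaws to +x), 13 mm high, origin at the pivot, underside. Leave them
Things that resemble listed ones, but are neither listed nor needed, are in the scene too. What is shaped like the rail but yellow is not meant.

How it is judged (in metres and radians):
On the way:
1. the rail is home against the end stop (x of rail_end in the frame of slot above -0.123 m), for 0.2 s.
At the end, for the whole second after the job is handed in: The rail's near end is within 4 mm of its home place against the stop, and the pin stands in the slot (within 7 mm of its centre line), upright to 5 degrees, its collar within 4 mm of the bridge's top, released (x of rail_end in the frame of slot above -0.124 m and z of pin_grip in the frame of slot below 0.03 m and x of pin_grip in the frame of slot between -0.034 and 0.034 m and y of pin_grip in the frame of slot between -0.007 and 0.007 m and angle between pin_grip's own z axis and vertical below 0.09 rad); the robot touches nothing.
It fails at once if the hex bolt or the T-bolt is moved more than 20 mm (distance of any of hex_bolt, tee_bolt from where it was at the start of the episode above 0.02 m).
It fails at once if a bar end or the pliers are pushed more than 20 mm (distance of any of block_a, block_b, pliers from where it was at the start of the episode above 0.02 m).
It also fails if it takes over 67 s, if anything falls off the work surface, if the arm or the gripper's body presses on something with over 40 N, if the wrist force passes 120 N, or if a joint passes its speed limit or range.

## Working session

There is one attempt and no reset: what is moved stays moved. The work goes in short steps, Python scripts to look and compute and a shell command to move; the robot and the scene stay as the last step left them, time stands still between calls to the robot, and variables do not carry over. Pictures are saved under pics/ and viewed, on a budget of 10 in all, crops included, one or two more only if the job needs it, and the job is handed in when it is done.

```bash
ls; mkdir -p pics
python3 - <<'E'
from bench import ctrl
import cv2
for n in("scene","side"):
    im=ctrl.snapshot(n); cv2.imwrite(f"pics/{n}0.png",im)
    p=ctrl.camera_params(n); print(n,p)
s=ctrl.get_state(); print(s["t"],s["eef_pos"],s["tcp_rot"],s["contact_force"],ctrl.grip_point_offset)
E
```

```text
pics
scene {'camera_matrix': array([[473.98531661,   0.        , 322.23475785],
       [  0.        , 473.98531661, 241.04609316],
       [  0.        ,   0.        ,   1.        ]]), 'rvec': array([ 1.40731715,  2.21574977, -0.82398388]), 'tvec': array([ 243.19825249, -252.8201006 , 1201.98808722])}
side {'camera_matrix': array([[592.78795456,   0.        , 318.43229364],
       [  0.        , 592.78795456, 235.5776345 ],
       [  0.        ,   0.        ,   1.        ]]), 'rvec': array([ 0.22097099, -2.77845937,  1.28546775]), 'tvec': array([ 483.09716557,  133.93477781, 1001.37813098])}
0.1 [ 243.01421981 -575.31932696  226.0208267 ] [[ 9.21181654e-01  3.89132224e-01 -6.87897338e-04]
 [ 3.89132807e-01 -9.21180790e-01  1.26947547e-03]
 [-1.39684000e-04 -1.43710094e-03 -9.99998958e-01]] [ 0.744064    0.64296896 -0.39897637] -18.8
```

View pics/scene0.png

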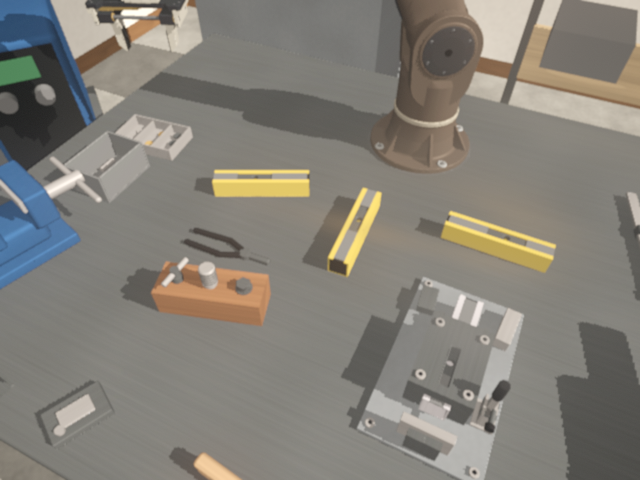

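View pics/side0.png

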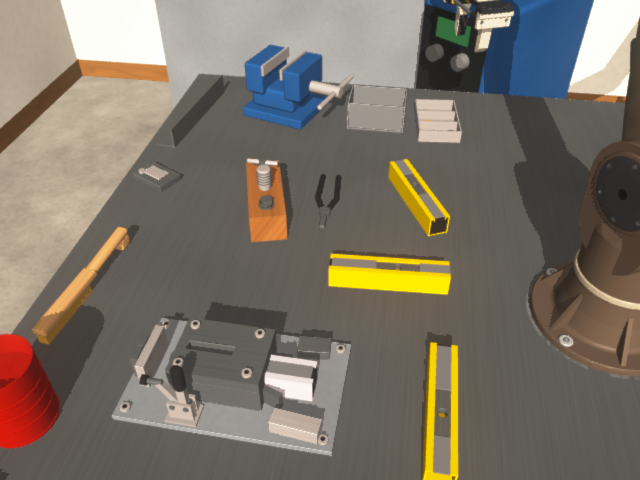

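The scene shows the jig at lower right, with the slot near (453,365), the pin head at (207,273) and the rail's end near (467,305). The side view has the slot from (190,346) to (235,350), the pin head at (264,178) and the rail near (292,378). I'll make an enlarged composite and a rough triangulation.

```bash
cat > h.py <<'E'
import numpy as np, cv2
from bench import ctrl
def ray(p,uv):
    R=cv2.Rodrigues(np.array(p["rvec"],float))[0]; t=np.array(p["tvec"],float).ravel()
    d=R.T@np.linalg.inv(p["camera_matrix"])@np.array([uv[0],uv[1],1.]); return -R.T@t,d/np.linalg.norm(d)
def plane(p,uv,z):
    c,d=ray(p,uv); return c+d*(z-c[2])/d[2]
def tri(p1,a,p2,b):
    c1,d1=ray(p1,a); c2,d2=ray(p2,b)
    s=np.linalg.lstsq(np.c_[d1,-d2],c2-c1,rcond=None)[0]
    A,B=c1+s[0]*d1,c2+s[1]*d2; return (A+B)/2,np.linalg.norm(A-B)
def tool(dw):  # world shift -> tool shift
    return np.array(ctrl.get_state()["tcp_rot"]).T@np.array(dw,float)
def proj(p,X): return cv2.projectPoints(np.array(X,float).reshape(-1,1,3),p["rvec"],p["tvec"],p["camera_matrix"],None)[0][:,0]
E
python3 - <<'E'
from h import *
np.set_printoptions(precision=1,suppress=True)
S,D=ctrl.camera_params("scene"),ctrl.camera_params("side")
for uv in[(425,278),(523,317),(360,427),(475,478)]: print("sc base",plane(S,uv,10)[:2])
for uv in[(350,345),(335,452),(165,318),(115,418)]: print("sd base",plane(D,uv,10)[:2])
for uv in[(190,346),(235,350)]: print("slot sd",plane(D,uv,74)[:2])
print("pin",tri(S,(207,273),D,(264,176)))
a=cv2.resize(cv2.imread("pics/scene0.png")[270:400,400:530],None,fx=3,fy=3,interpolation=cv2.INTER_CUBIC)
b=cv2.resize(cv2.imread("pics/side0.png")[310:440,170:340],None,fx=2.3,fy=3,interpolation=cv2.INTER_CUBIC)
cv2.imwrite("pics/z.png",np.hstack([a,b]))
E
```

```text
sc base [418.2 142.2]
sc base [426.8 326.7]
sc base [732.4 134.9]
sc base [729.6 309.4]
sd base [415.9 139.5]
sd base [413.8 325.3]
sd base [727.1 130.9]
sd base [730.3 322.8]
slot sd [640.7 229.8]
slot sd [574.2 226.7]
pin (array([ 629.2, -194.5,   85.2]), np.float64(1.2361253022852083))
```

View pics/z.png

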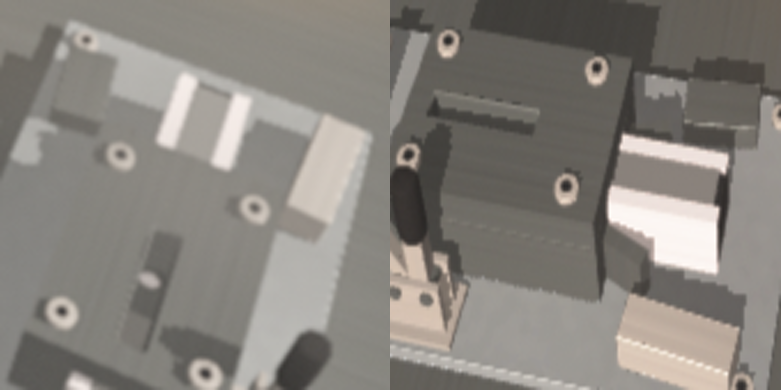

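Run:
```python
from h import *
np.set_printoptions(precision=1,suppress=True)
p=ctrl.camera_params("wrist"); s=ctrl.get_state(); R=np.array(s["tcp_rot"])
c,d=ray(p,(320,240)); print("cam in tool",R.T@(c-s["eef_pos"]),R.T@d, R.T@(ray(p,(420,240))[1]-d), p["camera_matrix"][0])
for X in[(520,-250,300),(440,228,300)]: print(tool(np.array(X)-s["eef_pos"]))
```

```text
cam in tool [  82.    -0.9 -158.5] [-0.3  0.   0.9] [ 0.   0.3 -0. ] [384.5   0.  317. ]
[ 381.7 -192.   -73.8]
[ 494.  -663.5  -73.1]
```

```bash
python3 -m inch '[[[0,382,-192,-74,0,0,0],[0,382,-192,-74,0,0,0],[0,382,-192,-74,0,0,0],[0,382,-192,-74,0,0,0],[0,465,-450,-74,0,0,0]]]'
python3 - <<'E'
from h import *
np.set_printoptions(precision=1,suppress=True)
s=ctrl.get_state();print(s["eef_pos"],tool(np.array((500,228,300))-s["eef_pos"]))
E
```

```text
t: 0.72
eef_pos: [419.1, -325.6, 274.2]
tcp_rot: [[0.921, 0.39, 0.001], [0.39, -0.921, -0.0], [0.001, 0.001, -1.0]]
contact_force: [0.4, 1.0, 0.4]
opening: 0.508
[ 419.1 -325.6  274.2] [ 290.6 -478.1  -25.8]
```

```bash
python3 -m inch '[[[0,290,-478,-26,0,0,0],[0,290,-478,-26,0,0,0],[0,290,-478,-26,0,0,0],[0,290,-478,-26,0,0,0],[0,290,-478,-26,0,0,0]]]'
python3 - <<'E'
from h import *
np.set_printoptions(precision=1,suppress=True)
s=ctrl.get_state();print(s["eef_pos"],tool(np.array((500,228,300))-s["eef_pos"]))
E
```

```text
t: 1.35
eef_pos: [461.9, -16.7, 288.6]
tcp_rot: [[0.921, 0.389, 0.0], [0.389, -0.921, -0.0], [-0.0, 0.0, -1.0]]
contact_force: [1.7, 0.6, 0.6]
opening: 0.009
[461.9 -16.7 288.6] [ 130.2 -210.6  -11.4]
```

```bash
python3 -m inch '[[[0,130,-210,-11,0,0,10],[0,130,-210,-11,0,0,20],[0,130,-210,-11,0,0,23],[0,130,-210,-11,0,0,23],[0,130,-210,-11,0,0,23]]]'
python3 - <<'E'
from h import *
np.set_printoptions(precision=1,suppress=True)
p=ctrl.camera_params("wrist");im=ctrl.snapshot("wrist");cv2.imwrite("pics/w1.png",im)
import pickle;pickle.dump(p,open("w1.pkl","wb"))
s=ctrl.get_state();print(s["eef_pos"],np.array(s["tcp_rot"]))
E
```

```text
t: 1.98
eef_pos: [499.2, 230.2, 299.2]
tcp_rot: [[1.0, 0.004, -0.001], [0.004, -1.0, 0.002], [-0.001, -0.002, -1.0]]
contact_force: [-0.6, -0.3, -0.6]
opening: 0.005
[499.5 229.7 299.1] [[ 1.  0. -0.]
 [ 0. -1.  0.]
 [-0. -0. -1.]]
```

View pics/w1.png

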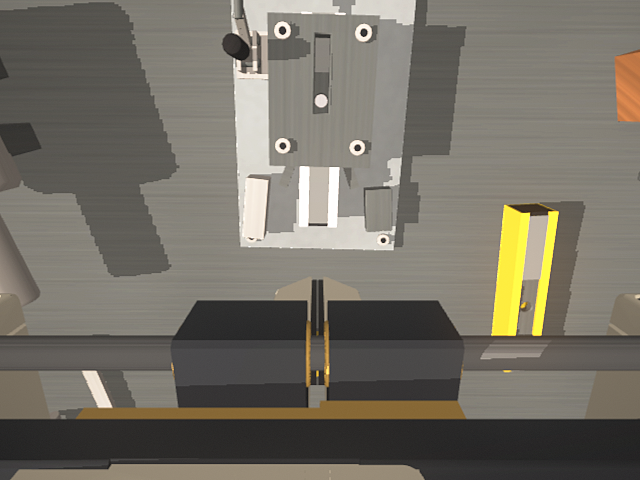

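The wrist view shows the slot spanning columns 314–331 and rows 33–113, the bridge's near edge at row 166, the rail end at row ~226, and the bar ends at (256,208) and (378,208). Next I'll fit the slot's edges.

Run:
```python
from h import *
import pickle
np.set_printoptions(precision=1,suppress=True)
p=pickle.load(open("w1.pkl","rb")); im=cv2.imread("pics/w1.png"); g=cv2.cvtColor(im,6).astype(float)
for y in(20,40,60,80,95,101,110): print(y,g[y,306:340].astype(int))
print("col323",[(y,int(g[y,323])) for y in range(24,120)][::2])
print("col300 near edge",g[158:172,300].astype(int),g[158:172,340].astype(int))
print("rail col318", g[215:255,318].astype(int)); print("rail col304", g[215:255,304].astype(int)); print("row200",g[200,290:350].astype(int),"row 220",g[220,290:350].astype(int))
hsv=cv2.cvtColor(im,40)
m=((g>190)).astype(np.uint8)
n,_,st,c=cv2.connectedComponentsWithStats(m)
for i in range(1,n):
    if 30<st[i,4]<6000 and 240<c[i,0]<410: print(st[i],c[i],plane(p,c[i],74))
```

```text
20 [136 136 137 136 136 136 139 139 138 137 135 134 135 138 137 136 139 139
 140 136 138 135 134 134 134 133 136 136 136 136 136 138 137 135]
40 [124 141 139 138 137 139 144 137  97 103 139 136 135 135 134 135 135 135
 134 134 135 135 135 122 127 145 140 137 136 138 138 137 138 138]
60 [138 138 138 136 137 139 144 122  90 117 136 134 132 133 133 134 134 133
 133 134 132 133 134 130 142 126 114 141 139 138 139 138 137 138]
80 [138 138 136 135 137 142 139 106  78  90  97  97  96  95  94  97  97  98
  99  96  95  96  77 123 154 135 131 137 138 135 138 136 139 140]
95 [139 138 136 134 135 143 131  93  83  80 104 188 230 229 234 235 232 229
 184  95  67  86 116 147 124 112 138 137 137 137 137 139 139 139]
101 [139 138 135 133 138 144 131  84 113 205 233 228 228 226 226 227 225 225
 227 229 226 155 101 151 121 113 138 139 136 139 137 139 139 137]
110 [139 138 135 135 137 145 124  86  87  97  97  96  94  93  96  96  98  99
  98  95  93  77 125 155 138 137 136 138 137 136 139 139 141 138]
col323 [(24, 140), (26, 141), (28, 142), (30, 139), (32, 135), (34, 75), (36, 51), (38, 129), (40, 135),
[... 1231 characters left out ...]
54 255 255 255
 221 182 188 189 189 189 189 188 188 188 189 189 188 189 189 188 188 188
 185 190 253 255 255 254 254 254 255 255 255 219 204 207 208 209 210 209
 209 208 209 210 211 211]
[ 244    0  102   36 1620] [282.6  10.4] [664.3 263.2  74. ]
[ 351    0   64   25 1140] [386.6   9.2] [665.8 171.3  74. ]
[274  21  17  18 176] [281.6  29.8] [648.9 264.4  74. ]
[355  24  17  18 180] [362.9  32.2] [647.4 191.5  74. ]
[253  61   4  10  40] [254.5  65.5] [619.2 290.1  74. ]
[315  94  12  13 121] [320.5 100.4] [589.1 229.   74. ]
[275 138  15  15 142] [282.2 145.1] [547.5 266.1  74. ]
[349 140  16  15 143] [356.7 147. ] [546.2 193.2  74. ]
[383 158  18  28 293] [393.7 171.3] [522.8 155.4  74. ]
```

Run:
```python
from h import *
import pickle
np.set_printoptions(precision=1,suppress=True)
p=pickle.load(open("w1.pkl","rb"))
for uv in[(313.2,40),(330.6,40),(312,110),(328.5,110),(321.8,33.7),(320.2,113.2),(300,165.6)]: print(uv,plane(p,uv,74))
for uv in[(298.5,200),(337.8,200),(298.5,220),(337,220),(318,225.5)]: print("rail",uv,plane(p,uv,51))
for uv in[(244,237),(266,238),(270,178),(366,231),(392,231),(391,188)]: print("blk",uv,plane(p,uv,22))
s=ctrl.get_state();print(s["eef_pos"],np.array(s["tcp_rot"]))
```

```text
(313.2, 40) [640.8 236.1  74. ]
(330.6, 40) [640.9 220.4  74. ]
(312, 110) [580.5 237.   74. ]
(328.5, 110) [580.6 221.3  74. ]
(321.8, 33.7) [645.9 228.4  74. ]
(320.2, 113.2) [577.6 229.2  74. ]
(300, 165.6) [527.8 248.8  74. ]
rail (298.5, 200) [487.5 251.7  51. ]
rail (337.8, 200) [487.9 209.2  51. ]
rail (298.5, 220) [465.1 251.9  51. ]
rail (337, 220) [465.4 209.6  51. ]
rail (318, 225.5) [458.9 230.4  51. ]
blk (244, 237) [435.2 318.7  22. ]
blk (266, 238) [434.1 292.4  22. ]
blk (270, 178) [506.3 285.5  22. ]
blk (366, 231) [443.8 173.3  22. ]
blk (392, 231) [444.1 142.5  22. ]
blk (391, 188) [495.7 147.   22. ]
[499.5 229.7 299.1] [[ 1.  0. -0.]
 [ 0. -1.  0.]
 [-0. -0. -1.]]
```

```bash
python3 -m inch '[[[0,-65,-1,30,0,0,1],[0,-65,-1,90,0,0,1],[0,-65,-1,150,0,0,1],[0,-65,-1,210,0,0,1],[0,-65,-1,250,0,0,1]]]'; python3 -m inch '[[[0,0,0,20,0,0,0],[0,0,0,20,0,0,0],[0,0,0,20,0,0,0]]]'
```

```text
t: 2.65
eef_pos: [434.4, 223.7, 47.1]
tcp_rot: [[1.0, -0.021, -0.002], [-0.021, -1.0, -0.002], [-0.002, 0.002, -1.0]]
contact_force: [0.8, -0.2, -0.2]
opening: 0.004
t: 3.02
eef_pos: [435.8, 226.0, 30.4]
tcp_rot: [[1.0, -0.02, 0.001], [-0.02, -1.0, -0.0], [0.001, 0.0, -1.0]]
contact_force: [-0.3, -0.2, 1.4]
opening: 0.003
```

```bash
python3 -m inch '[[[0,10,-3,0,0,0,0],[0,20,-3,0,0,0,0],[0,25,-3,0,0,0,0],[0,30,-3,0,0,0,0],[0,34,-3,0,0,0,0]]]'; python3 -m inch '[[[0,2.5,0,0,0,0,0],[0,5,0,0,0,0,0],[0,6,0,0,0,0,0],[0,7,0,0,0,0,0],[0,8,0,0,0,0,0]]]'
```

```text
t: 3.65
eef_pos: [468.7, 229.1, 29.9]
tcp_rot: [[1.0, -0.019, -0.001], [-0.019, -1.0, -0.0], [-0.001, 0.0, -1.0]]
contact_force: [-7.2, 0.4, 5.9]
opening: 0.009
t: 4.28
eef_pos: [476.5, 228.9, 29.9]
tcp_rot: [[1.0, -0.019, -0.002], [-0.019, -1.0, -0.0], [-0.002, 0.0, -1.0]]
contact_force: [-6.1, -0.2, 5.0]
opening: 0.009
```

Sliding with about 6 N of friction. I'll continue gently until the force rises.

```bash
python3 -m inch '[[[0,1,0,0,0,0,0],[0,2,0,0,0,0,0],[0,3,0,0,0,0,0],[0,4,0,0,0,0,0],[0,5,0,0,0,0,0]]]';  python3 -m inch '[[[0,1,0,0,0,0,0],[0,2,0,0,0,0,0],[0,3,0,0,0,0,0]]]'
```

```text
t: 4.9
eef_pos: [481.4, 228.8, 29.9]
tcp_rot: [[1.0, -0.019, -0.002], [-0.019, -1.0, -0.0], [-0.002, 0.0, -1.0]]
contact_force: [-6.8, 0.6, 5.6]
opening: 0.006
t: 5.28
eef_pos: [481.8, 228.8, 29.7]
tcp_rot: [[1.0, -0.017, -0.006], [-0.017, -1.0, -0.002], [-0.006, 0.002, -1.0]]
contact_force: [-17.0, 0.3, 12.3]
opening: 0.006
```

```bash
python3 -m inch '[[[0,1,0,0,0,0,0],[0,2,0,0,0,0,0],[0,3,0,0,0,0,0],[0,3,0,0,0,0,0]]]'
```

```text
t: 5.78
eef_pos: [481.8, 228.7, 29.5]
tcp_rot: [[1.0, -0.016, -0.01], [-0.016, -1.0, -0.003], [-0.01, 0.003, -1.0]]
contact_force: [-26.1, 0.5, 17.8]
opening: 0.003
```

```bash
python3 -m inch '[[[0,-20,0,0,0,0,0],[0,-20,0,-50,0,0,0],[0,-20,0,-110,0,0,0],[0,20,0,-170,0,0,0],[0,70,0,-220,0,0,0]]]'; python3 -m inch '[[[1,5,0,0,0,0,0],[1,5,0,0,0,0,0],[1,5,0,0,0,0,0]]]'
python3 - <<'E'
from h import *
import pickle
np.set_printoptions(precision=1,suppress=True)
p=ctrl.camera_params("wrist");im=ctrl.snapshot("wrist");cv2.imwrite("pics/w2.png",im)
pickle.dump(p,open("w2.pkl","wb"))
S,D=ctrl.camera_params("scene"),ctrl.camera_params("side")
print("proj slot",proj(p,[(611.5,228.8,74),(645.5,228.2,74),(577.5,229.4,74),(491.5,231,51)]))
E
```

```text
t: 6.4
eef_pos: [547.5, 227.6, 240.6]
tcp_rot: [[1.0, -0.018, 0.003], [-0.018, -1.0, 0.001], [0.003, -0.001, -1.0]]
contact_force: [1.3, 1.9, -1.4]
opening: 0.004
t: 6.78
eef_pos: [549.6, 227.2, 235.5]
tcp_rot: [[1.0, -0.018, -0.002], [-0.018, -1.0, -0.001], [-0.002, 0.001, -1.0]]
contact_force: [-0.1, 0.1, -0.8]
opening: 0.283
proj slot [[314.8 135.1]
 [314.8  90.3]
 [314.8 177. ]
 [314.9 262.1]]
```

View pics/w2.png

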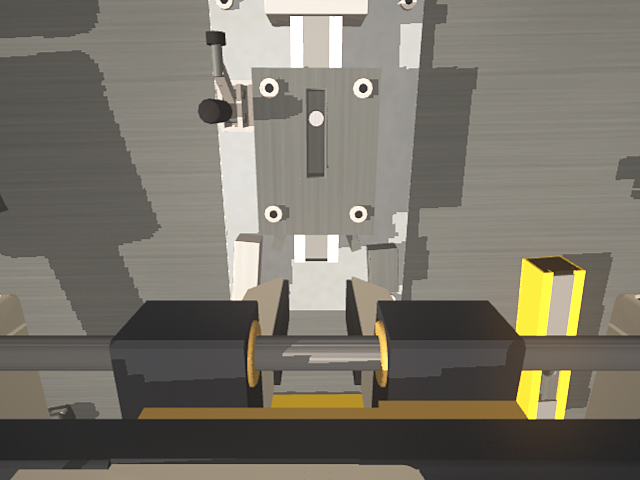

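The rail is home: its far end reaches the stop at the image top and its near end is at row ~262, as predicted. The slot spans cols ~307–326 and rows 90–177. A bright spot on the strip, at (316,118), moved with the rail. Next: refine the slot and the pin's place.

Run:
```python
from h import *
import pickle
np.set_printoptions(precision=1,suppress=True)
p=pickle.load(open("w2.pkl","rb")); im=cv2.imread("pics/w2.png"); g=cv2.cvtColor(im,6).astype(float)
for y in(100,135,165): print(y,g[y,302:334].astype(int))
print([(y,int(g[y,312])) for y in list(range(84,96))+list(range(170,184))])
m=(g>190).astype(np.uint8)
n,_,st,c=cv2.connectedComponentsWithStats(m)
for i in range(1,n):
    if 60<st[i,4]<400 and 240<c[i,0]<410: print(st[i],c[i],plane(p,c[i],74),plane(p,c[i],48))
S,D=ctrl.camera_params("scene"),ctrl.camera_params("side")
s=cv2.imread("pics/side0.png")[155:215,240:295]; a=cv2.imread("pics/scene0.png")[255:325,150:275]
cv2.imwrite("pics/z2.png",np.hstack([cv2.resize(s,(440,480),interpolation=2),cv2.resize(a,(360,480*360//360),interpolation=2)]))
st=ctrl.get_state();print(st["eef_pos"],tool(np.array((629,-194.5,200))-st["eef_pos"]))
```

```text
100 [125 150 151 137 101  80  93 103 103 101 101  99  98 102 103 103 105 104
 102 102 100  97 110 147 156 145 144 142 144 145 145 144]
135 [138 141 147 143 112  72  86 101 100 100  98  97  98  98  99  99 101 102
  99  97  94  92 120 155 130 118 144 141 143 142 141 142]
165 [139 140 144 147 122  75  86 101 101 100  99  98  98  98  98  99 101 101
 100  96  96  86 124 161 129  97 126 142 143 141 142 141]
[(84, 145), (85, 147), (86, 145), (87, 149), (88, 129), (89, 104), (90, 67), (91, 94), (92, 102), (93, 101), (94, 101), (95, 100), (170, 100), (171, 99), (172, 96), (173, 80), (174, 73), (175, 71), (176, 85), (177, 113), (178, 142), (179, 145), (180, 144), (181, 143), (182, 144), (183, 144)]
[259  78  20  19 226] [268.5  87.2] [648.3 264.3  74. ] [649.7 267.3  48. ]
[353  78  20  20 237] [362.1  87.6] [646.9 191.3  74. ] [648.1 188.5  48. ]
[309 111  15  15 176] [315.9 118. ] [624.7 227.7  74. ] [624.1 227.8  48. ]
[265 206  17  16 174] [272.7 213.6] [546.5 266.2  74. ] [539.6 269.4  48. ]
[349 206  18  17 182] [357.8 213.6] [545.3 193.   74. ] [538.3 190.2  48. ]
[388 212  19  31 367] [399.4 226.7] [532.9 156.6  74. ] [524.9 150.9  48. ]
[310 323  78  48 335] [372.9 350.7] [407.6 176.2  74. ] [389.4 172.   48. ]
[549.7 227.3 235.7] [ 87.  420.3  35.9]
```

View pics/z2.png

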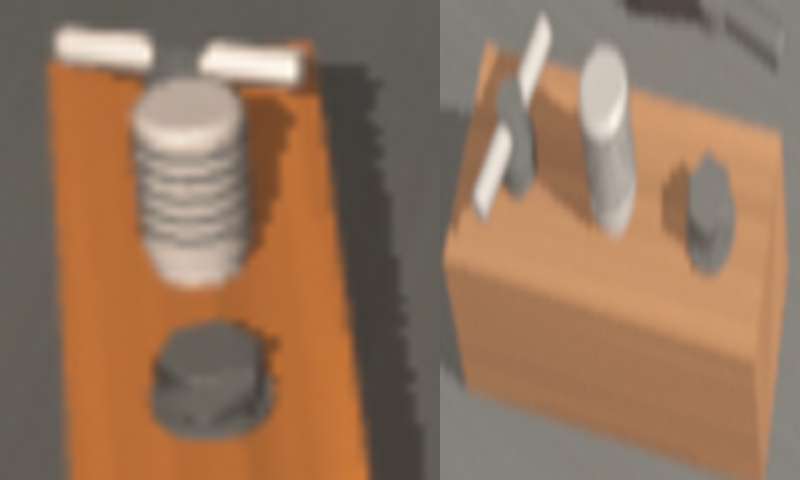

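```bash
python3 -m inch '[[[1,10,60,-15,0,0,0],[1,20,120,-15,0,0,0],[1,35,180,-15,0,0,0],[1,50,240,-15,0,0,0],[1,60,300,-15,0,0,0]]]'
```

```text
t: 7.45
eef_pos: [604.8, -75.2, 251.1]
tcp_rot: [[1.0, -0.018, -0.001], [-0.018, -1.0, 0.0], [-0.001, -0.0, -1.0]]
contact_force: [0.4, 0.3, -0.7]
opening: 0.87
```

Run:
```python
from h import *
np.set_printoptions(precision=1,suppress=True)
S,D=ctrl.camera_params("scene"),ctrl.camera_params("side")
print("pin top",plane(S,(206.6,267.4),106),plane(D,(263.4,168.1),106))
print("hex",plane(S,(243.75,282),76),plane(D,(266.5,198.5),76))
# tbar ends (side: crop/8)
for a in((57,45),(300,65)): print("T",plane(D,(240+a[0]/8,155+a[1]/8),84))
st=ctrl.get_state();print(st["eef_pos"],tool(np.array((560,-195,250))-st["eef_pos"]))
```

```text
pin top [ 630.9 -190.2  106. ] [ 628.5 -190.5  106. ]
hex [ 612.8 -132.9   76. ] [ 611.1 -133.8   76. ]
T [ 676.8 -243.9   84. ]
T [ 613.2 -244.4   84. ]
[604.8 -75.2 251.1] [-42.6 120.6   1.2]
```

```bash
python3 -m inch '[[[1,6,30,0,0,0,10],[1,11,68,0,0,0,20],[1,11,68,0,0,0,30],[1,11,68,0,0,0,40],[1,11,68,0,0,0,50]]]'; python3 -m inch '[[[1,0,0,0,0,0,10],[1,0,0,0,0,0,20],[1,0,0,0,0,0,23],[1,0,0,0,0,0,23],[1,0,0,0,0,0,23]]]'
python3 - <<'E'
from h import *
import pickle
np.set_printoptions(precision=1,suppress=True)
p=ctrl.camera_params("wrist");im=ctrl.snapshot("wrist");cv2.imwrite("pics/w3.png",im)
pickle.dump(p,open("w3.pkl","wb"))
st=ctrl.get_state();print(st["q"],st["eef_pos"],st["t"]);print("proj pin top",proj(p,(629.5,-190.4,106)))
hsv=cv2.cvtColor(im,40); print([hsv[int(v),int(u)] for u,v in [(proj(p,(629.5,-190.4,106))[0])]])
E
```

```text
t: 8.07
eef_pos: [614.2, -141.3, 250.9]
tcp_rot: [[0.624, -0.781, -0.002], [-0.781, -0.624, 0.001], [-0.001, 0.001, -1.0]]
contact_force: [0.4, 0.5, -0.0]
opening: 1.001
t: 8.7
eef_pos: [614.6, -141.5, 251.4]
tcp_rot: [[0.276, -0.961, -0.001], [-0.961, -0.276, 0.0], [-0.0, 0.001, -1.0]]
contact_force: [-0.7, -0.2, 0.6]
opening: 0.999
[   7.8   24.5    0.5   87.2   -0.2   68.4 -155.7] [ 614.7 -141.7  251.5] 8.75
proj pin top [[315.5 150.1]]
[array([ 15,  30, 238], dtype=uint8)]
```

View pics/w3.png

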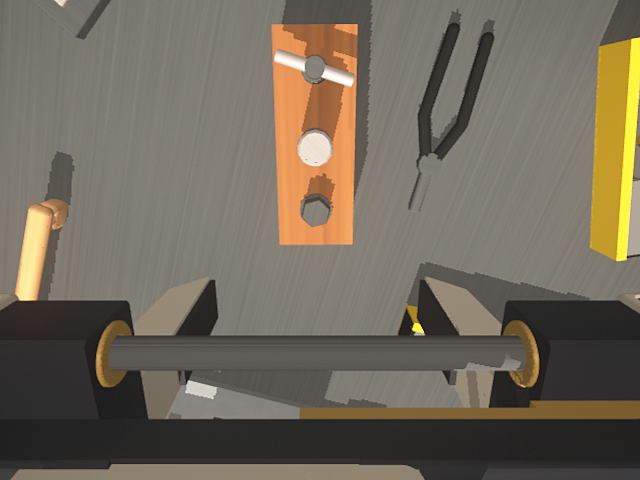

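The pin's top is at (315,148), with the T-bolt at (315,68) and the hex bolt at (315,210). Joint 7 sits at its range end in this heading, so I'll use the opposite half turn.

```bash
python3 - <<'E'
from h import *
import pickle
np.set_printoptions(precision=1,suppress=True)
p=pickle.load(open("w3.pkl","rb")); im=cv2.imread("pics/w3.png"); g=cv2.cvtColor(im,6)
m=np.zeros_like(g); hsv=cv2.cvtColor(im,40); m[125:170,290:340]=((hsv[125:170,290:340,1]<70)&(hsv[125:170,290:340,2]>170))
n,_,st,c=cv2.connectedComponentsWithStats(m); i=1+np.argmax(st[1:,4]); print(st[i],c[i],plane(p,c[i],106))
print("T",plane(p,(315,68),88),"hex",plane(p,(316,210),76))
E
python3 -m inch '[[[1,0,0,0,0,0,-10],[1,0,0,0,0,0,-20],[1,0,0,0,0,0,-30],[1,0,0,0,0,0,-40],[1,0,0,0,0,0,-50]]]'
python3 -m inch '[[[1,0,0,0,0,0,-10],[1,0,0,0,0,0,-20],[1,0,0,0,0,0,-30],[1,0,0,0,0,0,-40],[1,0,0,0,0,0,-50]]]'
python3 -m inch '[[[1,0,0,0,0,0,-10],[1,0,0,0,0,0,-20],[1,0,0,0,0,0,-30],[1,0,0,0,0,0,-40],[1,0,0,0,0,0,-50]]]'
```

```text
[297 132  36  34 911] [314.3 148.7] [ 630.7 -191.2  106. ]
T [ 646.7 -248.6   88. ] hex [ 613.8 -137.    76. ]
t: 9.38
eef_pos: [614.9, -142.0, 251.7]
tcp_rot: [[0.915, -0.402, -0.0], [-0.402, -0.915, 0.0], [-0.0, -0.0, -1.0]]
contact_force: [-0.4, 0.1, -0.2]
opening: 1.002
t: 10.0
eef_pos: [614.8, -142.1, 251.7]
tcp_rot: [[0.897, 0.443, -0.0], [0.443, -0.897, 0.0], [-0.0, -0.0, -1.0]]
contact_force: [0.2, -1.1, -0.2]
opening: 1.0
t: 10.62
eef_pos: [614.9, -142.2, 251.8]
tcp_rot: [[0.238, 0.971, 0.0], [0.971, -0.238, -0.0], [0.0, 0.0, -1.0]]
contact_force: [-0.0, -0.2, -0.1]
opening: 1.003
```

```bash
python3 -m inch '[[[1,-44,26.5,0,0,0,-10],[1,-44,26.5,0,0,0,-20],[1,-44,26.5,0,0,0,-30],[1,-44,26.5,60,0,0,-30],[1,-44,26.5,90,0,0,-30]]]'
python3 - <<'E'
from h import *
np.set_printoptions(precision=2,suppress=True)
st=ctrl.get_state();R=np.array(st["tcp_rot"]);print(st["eef_pos"],R,tool(np.array((630.3,-191,68))-st["eef_pos"]))
E
```

```text
t: 11.25
eef_pos: [628.5, -191.6, 159.1]
tcp_rot: [[-0.274, 0.962, -0.003], [0.962, 0.274, 0.0], [0.001, -0.002, -1.0]]
contact_force: [-0.4, -0.0, -0.4]
opening: 1.0
[ 628.52 -191.56  159.06] [[-0.27  0.96 -0.  ]
 [ 0.96  0.27  0.  ]
 [ 0.   -0.   -1.  ]] [-0.06  2.08 91.06]
```

```bash
python3 -m inch '[[[1,0,0.5,40,0,0,0],[1,0,0.5,75,0,0,0],[1,0,0.5,92,0,0,0],[1,0,0.5,92,0,0,0],[0.1,0,0.5,92,0,0,0]]]'; python3 -m inch '[[[0,0,0,0,0,0,0],[0,0,0,0,0,0,0],[0,0,0,0,0,0,0],[0,0,0,0,0,0,0],[0,0,0,0,0,0,0]]]'
```

```text
t: 11.88
eef_pos: [631.5, -190.9, 71.3]
tcp_rot: [[-0.274, 0.962, 0.002], [0.962, 0.274, -0.0], [-0.001, 0.002, -1.0]]
contact_force: [0.8, -0.3, 1.0]
opening: 0.936
t: 12.5
eef_pos: [630.4, -190.9, 69.8]
tcp_rot: [[-0.274, 0.962, -0.0], [0.962, 0.274, -0.0], [-0.0, -0.0, -1.0]]
contact_force: [0.7, 0.3, 0.2]
opening: 0.394
```

```bash
python3 -m inch '[[[0,0,0,0,0,0,0],[0,0,0,0,0,0,0],[0,0,0,0,0,0,0]]]'; python3 -m inch '[[[0,0,0,-20,0,0,0],[0,0,0,-60,0,0,0],[0,0,0,-110,0,0,0],[0,0,0,-110,0,0,0]]]'
```

```text
t: 12.88
eef_pos: [630.5, -190.9, 69.7]
tcp_rot: [[-0.274, 0.962, -0.0], [0.962, 0.274, 0.0], [0.0, -0.0, -1.0]]
contact_force: [0.3, 0.3, -0.9]
opening: 0.29
t: 13.38
eef_pos: [633.1, -190.6, 185.7]
tcp_rot: [[-0.274, 0.962, 0.008], [0.962, 0.274, -0.002], [-0.004, 0.007, -1.0]]
contact_force: [-0.0, 0.5, -3.1]
opening: 0.296
```

```bash
python3 -m inch '[[[0,60,10,0,0,0,0],[0,120,21,0,0,0,5],[0,180,31,0,0,0,10],[0,240,42,0,0,0,15],[0,300,52,0,0,0,17]]]'
python3 - <<'E'
from h import *
np.set_printoptions(precision=2,suppress=True)
st=ctrl.get_state();R=np.array(st["tcp_rot"]);print(st["eef_pos"],R,tool(np.array((588,228.4,180))-st["eef_pos"]))
E
```

```text
t: 14.0
eef_pos: [597.5, 113.5, 179.9]
tcp_rot: [[0.021, 1.0, -0.0], [1.0, -0.021, -0.0], [-0.0, -0.0, -1.0]]
contact_force: [1.0, -0.3, -1.9]
opening: 0.293
[597.48 113.46 179.93] [[ 0.02  1.   -0.  ]
 [ 1.   -0.02 -0.  ]
 [-0.   -0.   -1.  ]] [114.71 -11.92  -0.12]
```

```bash
python3 -m inch '[[[0,50,-6,0,0,0,0],[0,90,-10,0,0,0,0],[0,114,-12,0,0,0,0],[0,114,-12,25,0,0,0],[0,114,-12,25,0,0,0]]]'
python3 - <<'E'
from h import *
import pickle
np.set_printoptions(precision=2,suppress=True)
for n in("scene","side"):
    cv2.imwrite(f"pics/{n}1.png",ctrl.snapshot(n))
p=ctrl.camera_params("wrist");cv2.imwrite("pics/w4.png",ctrl.snapshot("wrist"));pickle.dump(p,open("w4.pkl","wb"))
st=ctrl.get_state();e=st["eef_pos"];print(e,st["tcp_rot"],st["t"])
w=cv2.imread("pics/w4.png")[200:420,180:460]; 
S,D=ctrl.camera_params("scene"),ctrl.camera_params("side")
nose=np.array(e)+[0,0,-63.8]; uv=proj(D,nose)[0]; us=proj(S,nose)[0]; print("exp nose side,scene",uv,us)
def crop(n,u,k,w,h):
    x,y=int(u[0]),int(u[1]); print(n,"origin",x-w//2,y-h//2); return cv2.resize(cv2.imread(f"pics/{n}1.png")[y-h//2:y+h//2,x-w//2:x+w//2],None,fx=k,fy=k,interpolation=2)
a=crop("side",uv,4,100,70); b=crop("scene",us,4,100,70)
o=np.vstack([np.hstack([a,b]),cv2.resize(w,(406,319),interpolation=2) if 0 else np.zeros((310,800,3),np.uint8)])
o[280:590,0:395]=cv2.resize(w,(395,310)); cv2.imwrite("pics/z4.png",o)
E
```

```text
t: 14.62
eef_pos: [586.9, 225.2, 153.0]
tcp_rot: [[0.018, 1.0, -0.004], [1.0, -0.018, -0.002], [-0.002, -0.004, -1.0]]
contact_force: [0.3, -0.7, -1.5]
opening: 0.299
[588.75 225.6  155.5 ] [[ 0.02  1.    0.  ]
 [ 1.   -0.02 -0.  ]
 [-0.    0.   -1.  ]] 14.775
exp nose side,scene [224.1  340.23] [454.85 346.34]
side origin 174 305
scene origin 404 311
```

View pics/z4.png

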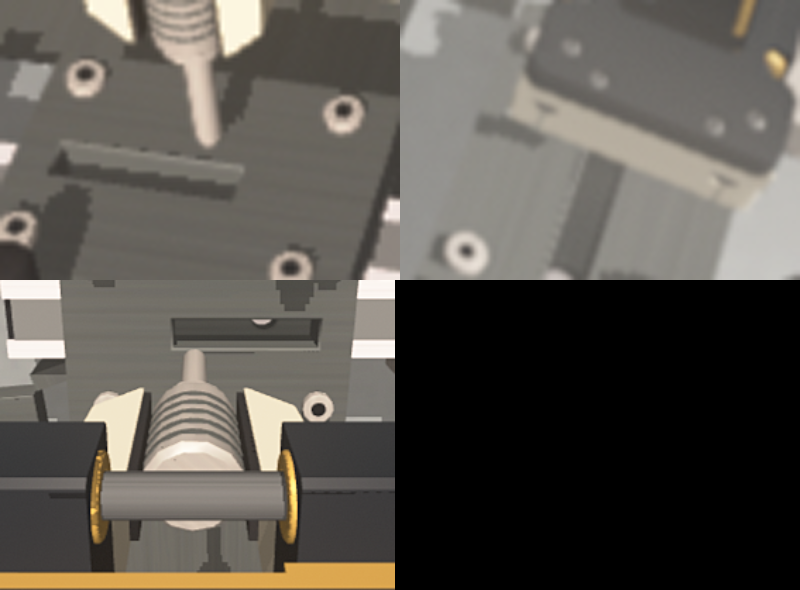

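The crops show the pin held upright, its nose at about (317.5,252) in the wrist image and the slot at u 301–407, v 227–249. I'll compare the two relatively in that one view.

Run:
```python
from h import *
import pickle
np.set_printoptions(precision=1,suppress=True)
p=pickle.load(open("w4.pkl","rb")); g=cv2.cvtColor(cv2.imread("pics/w4.png"),6).astype(int)
print("cols350,380:",[(v,g[v,345],g[v,390]) for v in range(222,256)])
print("row 240",list(enumerate(g[240,296:306],296)),list(enumerate(g[240,402:412],402)))
for v in(248,250,252,256,262): print(v,g[v,306:330])
for uv in[(301.5,238),(407.5,238),(345,227),(345,249)]: print(uv,plane(p,uv,74))
for uv in[(317.5,250),(317.5,253)]: print("nose",uv,plane(p,uv,155.5-63.8))
```

```text
cols350,380: [(222, np.int64(107), np.int64(107)), (223, np.int64(110), np.int64(112)), (224, np.int64(111), np.int64(115)), (225, np.int64(114), np.int64(116)), (226, np.int64(107), np.int64(105)), (227, np.int64(73), np.int64(72)), (228, np.int64(72), np.int64(75)), (229, np.int64(77), np.int64(78)), (230, np.int64(78), np.int64(80)), (231, np.int64(77), np.int64(80)), (232, np.int64(76), np.int64(78)), (233, np.int64(75), np.int64(76)), (234, np.int64(76), np.int64(76)), (235, np.int64(74), np.int64(77)), (236, np.int64(76), np.int64(77)), (237, np.int64(77), np.int64(78)), (238, np.int64(74), np.int64(76)), (239, np.int64(60), np.int64(62)), (240, np.int64(58), np.int64(58)), (241, np.int64(58), np.int64(57)), (242, np.int64(54), np.int64(53)), (243, np.int64(100), np.int64(98)), (244, np.int64(106), np.int64(106)), (245, np.int64(103), np.int64(105)), (246, np.int64(102), np.int64(102)), (247, np.int64(98), np.int64(98)), (248, np.int64(142), np.int64(137)), (249, np.int64(146), np.int64(150)), (250, np.int64(120), np.int64(119)), (251, np.int64(81), np.int64(109)), (252, np.int
[... 596 characters left out ...]
46 146 146 145 145 142 142 140 139 139 138 140 141 143 144
 144 144 143 145 143 145]
250 [119 119 119 118 118 115 125 152 176 182 184 189 192 188 181 164 138 120
 120 120 120 122 120 121]
252 [109 108 110 109 112 133 157 171 181 185 186 187 190 188 181 177 172 153
 119  97 102 102 102 103]
256 [111 110 111 106 127 154 164 173 182 187 187 188 190 188 182 176 170 159
 139 115 105 112 111 112]
262 [113 113 107 114 142 160 168 178 184 187 189 190 192 189 182 177 171 160
 143 121 107 112 112 112]
(301.5, 238) [577.9 228.6  74. ]
(407.5, 238) [647.4 227.4  74. ]
(345, 227) [606.4 235.7  74. ]
(345, 249) [606.5 220.4  74. ]
nose (317.5, 250) [588.4 226.6  91.7]
nose (317.5, 253) [588.3 224.6  91.7]
```

```bash
python3 -m inch '[[[0,4.2,0,0,0,0,0],[0,4.2,0,8,0,0,0],[0,4.2,0,14,0,0,0],[0,4.2,0,19,0,0,0],[0,4.2,0,24,0,0,0]]]'; python3 -m inch '[[[0,0,0,3,0,0,0],[0,0,0,6,0,0,0],[0,0,0,9,0,0,0],[0,0,0,12,0,0,0],[0,0,0,14,0,0,0]]]'
```

```text
t: 15.4
eef_pos: [588.5, 230.2, 130.3]
tcp_rot: [[0.019, 1.0, -0.0], [1.0, -0.019, -0.0], [-0.0, -0.0, -1.0]]
contact_force: [-0.6, 1.0, -1.7]
opening: 0.295
t: 16.02
eef_pos: [588.5, 230.2, 116.6]
tcp_rot: [[0.019, 1.0, -0.0], [1.0, -0.019, -0.0], [-0.0, -0.0, -1.0]]
contact_force: [-0.2, 0.5, -1.7]
opening: 0.298
```

```bash
python3 -m inch '[[[0,0,0,1.5,0,0,0],[0,0,0,3,0,0,0],[0,0,0,4.5,0,0,0],[0,0,0,6,0,0,0],[0,0,0,6,0,0,0]]]'
```

```text
t: 16.65
eef_pos: [588.7, 230.5, 111.5]
tcp_rot: [[0.019, 1.0, 0.001], [1.0, -0.019, 0.0], [0.0, 0.001, -1.0]]
contact_force: [-1.8, -0.5, 4.7]
opening: 0.292
```

```bash
python3 -m inch '[[[0,0,1.5,0,0,0,0],[0,0,3,0,0,0,0],[0,0,4.5,0,0,0,0],[0,0,6,0,0,0,0],[0,0,6,0,0,0,0]]]'
```

```text
t: 17.27
eef_pos: [593.8, 230.9, 111.4]
tcp_rot: [[0.019, 1.0, -0.001], [1.0, -0.019, 0.0], [0.0, -0.001, -1.0]]
contact_force: [-5.0, -0.9, 6.4]
opening: 0.292
```

```bash
python3 -m inch '[[[0,-0.5,1.5,0,0,0,0],[0,-0.5,3,0,0,0,0],[0,-0.5,4.5,0,0,0,0],[0,-0.5,6,0,0,0,0]]]'
```

```text
t: 17.77
eef_pos: [599.7, 230.4, 111.4]
tcp_rot: [[0.018, 1.0, -0.001], [1.0, -0.018, 0.001], [0.001, -0.001, -1.0]]
contact_force: [-5.1, 0.4, 6.7]
opening: 0.295
```

```bash
python3 -m inch '[[[0,0,1.5,0,0,0,0],[0,0,3,0,0,0,0],[0,0,4.5,0,0,0,0]]]'
```

```text
t: 18.15
eef_pos: [604.2, 230.3, 111.4]
tcp_rot: [[0.018, 1.0, -0.001], [1.0, -0.018, 0.001], [0.001, -0.001, -1.0]]
contact_force: [-4.1, 0.4, 7.7]
opening: 0.298
```

```bash
python3 -m inch '[[[0,0,1.5,0,0,0,0],[0,0,3,0,0,0,0],[0,0,4.5,0,0,0,0]]]'
```

```text
t: 18.52
eef_pos: [608.7, 230.3, 111.5]
tcp_rot: [[0.018, 1.0, -0.001], [1.0, -0.018, 0.001], [0.001, -0.001, -1.0]]
contact_force: [-4.1, -0.2, 7.3]
opening: 0.295
```

```bash
python3 -m inch '[[[0,0,1.5,0,0,0,0],[0,0,3,0,0,0,0],[0,0,4.5,0,0,0,0]]]'
```

```text
t: 18.9
eef_pos: [613.2, 230.1, 111.4]
tcp_rot: [[0.018, 1.0, -0.001], [1.0, -0.018, 0.001], [0.001, -0.001, -1.0]]
contact_force: [-5.1, 0.0, 7.1]
opening: 0.295
```

```bash
python3 -m inch '[[[0,0,1.5,0,0,0,0],[0,0,3,0,0,0,0],[0,0,4.5,0,0,0,0]]]'
```

```text
t: 19.27
eef_pos: [617.7, 230.0, 111.4]
tcp_rot: [[0.018, 1.0, -0.001], [1.0, -0.018, 0.001], [0.001, -0.001, -1.0]]
contact_force: [-4.6, 0.4, 5.7]
opening: 0.293
```

```bash
python3 -m inch '[[[0,0,1.5,0,0,0,0],[0,0,3,0,0,0,0],[0,0,4.5,0,0,0,0]]]'
```

```text
t: 19.65
eef_pos: [623.4, 228.7, 110.4]
tcp_rot: [[0.019, 1.0, 0.0], [1.0, -0.019, -0.0], [-0.0, 0.0, -1.0]]
contact_force: [-0.5, -0.7, -2.8]
opening: 0.293
```

```bash
python3 -m inch '[[[0,0,0.5,1,0,0,0],[0,0,1,2,0,0,0],[0,0,1,3,0,0,0],[0,0,1,4,0,0,0]]]'
```

```text
t: 20.15
eef_pos: [624.0, 229.1, 106.6]
tcp_rot: [[0.019, 1.0, -0.0], [1.0, -0.019, -0.0], [-0.0, -0.0, -1.0]]
contact_force: [-0.1, 0.2, -1.6]
opening: 0.294
```

Dropping freely into the hole. I'll lower further, watching the forces.

```bash
python3 -m inch '[[[0,0,0.5,1,0,0,0],[0,0,0.5,2.5,0,0,0],[0,0,0.5,4,0,0,0],[0,0,0.5,5,0,0,0]]]'
```

```text
t: 20.65
eef_pos: [624.5, 229.0, 101.6]
tcp_rot: [[0.019, 1.0, -0.0], [1.0, -0.019, -0.0], [-0.0, -0.0, -1.0]]
contact_force: [-0.3, 1.0, -1.3]
opening: 0.296
```

```bash
python3 -m inch '[[[0,0,0,3,0,0,0],[0,0,0,6,0,0,0],[0,0,0,9,0,0,0],[0,0,0,12,0,0,0],[0,0,0,14,0,0,0]]]'; python3 -m inch '[[[0,0,0,1.5,0,0,0],[0,0,0,3,0,0,0],[0,0,0,4.5,0,0,0],[0,0,0,5.5,0,0,0]]]'
```

```text
t: 21.28
eef_pos: [624.4, 229.0, 87.5]
tcp_rot: [[0.019, 1.0, -0.0], [1.0, -0.019, -0.0], [-0.0, -0.0, -1.0]]
contact_force: [0.0, 0.1, -1.7]
opening: 0.294
t: 21.78
eef_pos: [624.6, 229.1, 83.5]
tcp_rot: [[0.019, 1.0, 0.001], [1.0, -0.019, -0.0], [-0.0, 0.001, -1.0]]
contact_force: [-5.6, -3.6, 15.2]
opening: 0.294
```

```bash
python3 -m inch '[[[0.3,0,0,-1.5,0,0,0],[0.7,0,0,-1.5,0,0,0],[0.7,0,0,-1.5,0,0,0],[0.7,0,0,-1.5,0,0,0],[0.7,0,0,-1.5,0,0,0]]]'; python3 -m inch '[[[0.7,0,0,-15,0,0,0],[0.7,0,0,-45,0,0,0],[0.7,0,0,-90,0,0,0],[0.7,-50,0,-120,0,0,0],[0.7,-60,0,-120,0,0,0]]]'
python3 - <<'E'
from h import *
p=ctrl.camera_params("wrist");w=ctrl.snapshot("wrist");cv2.imwrite("pics/w5.png",w)
D=ctrl.camera_params("side");S=ctrl.snapshot("side");C=ctrl.snapshot("scene")
print(ctrl.get_state()["eef_pos"],proj(D,(624.5,229,120)),"wrist: head top exp",proj(p,(624.5,229,120)))
o=np.hstack([cv2.resize(S[260:440,130:360],(460,360),interpolation=2),cv2.resize(w,(340,255))[:, :] if 0 else np.vstack([cv2.resize(w,(340,255)),np.zeros((105,340,3),np.uint8)])]); cv2.imwrite("pics/z5.png",o)
E
```

```text
t: 22.4
eef_pos: [624.5, 229.1, 83.7]
tcp_rot: [[0.019, 1.0, -0.0], [1.0, -0.019, -0.0], [-0.0, -0.0, -1.0]]
contact_force: [-0.2, 0.2, 0.7]
opening: 0.674
t: 23.02
eef_pos: [625.5, 165.9, 207.6]
tcp_rot: [[0.023, 1.0, 0.006], [1.0, -0.023, -0.001], [-0.001, 0.006, -1.0]]
contact_force: [0.5, -0.9, -0.3]
opening: 0.7
[623.19541644 168.84284597 203.9373934 ] [[196.54137545 325.88190577]] wrist: head top exp [[312.92970815 143.56277185]]
```

View pics/z5.png

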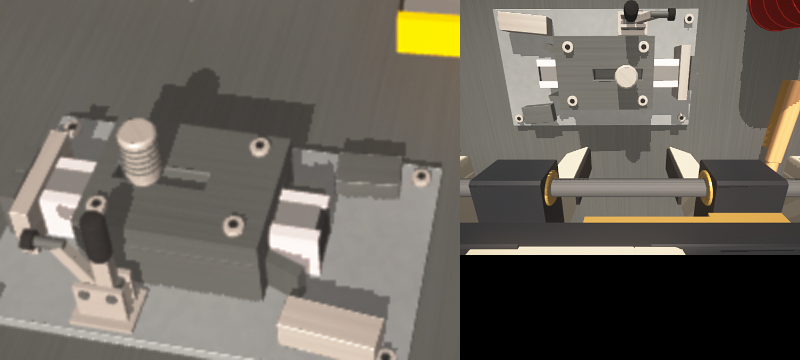

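Run:
```python
from h import *
np.set_printoptions(precision=1,suppress=True)
p=ctrl.camera_params("wrist");w=ctrl.snapshot("wrist");g=cv2.cvtColor(w,6).astype(int)
u,v=proj(p,(491.7,230.8+17,51))[0];print("exp lip end",u,v,g[int(round(v)),int(u)-12:int(u)+14],"from",int(u)-12)
u2,v2=proj(p,(491.7,230.8,51))[0];print(u2,v2,g[int(round(v2)),int(u2)-12:int(u2)+14])
m=np.zeros_like(g,np.uint8);m[100:190,270:370]=g[100:190,270:370]>175
n,_,st,c=cv2.connectedComponentsWithStats(m)
for i in range(1,n):
  if st[i,4]>150: print("head?",st[i],c[i],plane(p,c[i],120))
s=ctrl.get_state();print(s["t"],s["contact_force"])
```

```text
exp lip end 146.61681779902818 118.98911173589977 [178 176 178 176 176 176 176 178 178 180 180 177 171 228 252 251 249 249
 249 249 249 249 249 249 249 249] from 134
149.8576266119691 141.3796615897776 [179 179 180 182 180 180 181 182 181 181 183 182 182 189 161  87  45  46
 111 158 166 161 162 162 162 161]
head? [ 297  128   42   42 1368] [317.5 148.1] [624.2 229.5 120. ]
23.225 [ 0.7  0.1 -0.8]
```

```bash
python3 -c "
from bench import ctrl
print(ctrl.finish_job())"
```

```text
the job is handed in; nothing more can be done
None
```

I handed the job in at about 23 s of the 67 s allowed. The rail is hard against the end stop, and the hold-down pin is fully home in the jig and released. The hand-in reports no verdict, so the checks below are my own.

- **Rail:** I pushed it with the shut fingers until it stopped dead, with about 26 N of push against the stop. A last picture put its near end within about 0.2 pixel of the home place.
- **Pin:** I took it from the middle hole of the block and lowered it through the slot without contact. I slid it along the nut strip at about 7 N and found the hole about 12 mm past the slot's middle. It then dropped freely until the collar met the bridge, at tool height 83.5 mm against 83.8 mm predicted.
- **Final look:** The pin stands upright with its collar on the bridge. Its head centre is at (624.2, 229.5), about 1 mm off the slot's centre line. The gripper is clear and reads no contact force.
- **Bystanders:** The bar ends look unmoved in the final view. I did not measure the two bolts or the pliers again, and the arm met no unexpected force near them.
- **Disagreements:** The camera estimates of the slot differed by 1–2 mm (up to about 4 mm along the slot from one camera). The pin's nose looked about 1.5 mm off the gripper's centre. Both were within the clearance along the way.

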